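# Press a specimen under the dial hardness gauge and hold the reading

## Task

Take a hardness reading of the specimen that is loaded in the dial gauge on the bench: push the specimen slide by its upright knob all the way in to its end stop, under the indenter, and only then pull the ball lever of the stand forward and down to its stop, smoothly and without slamming it. Finish still holding the lever by its ball against the return spring, at the stop, so that the dial keeps its reading; leave the other things on the bench where they are.

Things in the scene. Friction and masses are not known exactly. Their poses are not given: they have to be found in the camera images.
- gauge_stand: Fixed stand of the dial hardness gauge, 230 x 110 x 250 mm: grey base 18 mm high, column 75 mm behind the origin, arm, spindle with a round dial (case to 18 mm in front of the origin, 60-130 mm up). Origin: on the worktop below the indenter. -x: its front (faces the robot at yaw 0); y: left as the robot sees it; z up. Base reaches 110 mm to the front, 55 mm to each side; place and yaw vary.
- specimen_slide (a joint): Steel slide that carries the specimen, guided on the base along the stand's +x. 0 = drawn out to the front (start), 0.050 m = fully in, against its end stop, specimen under the indenter. About 3 N of friction; it stays where it is left.
- slide_knob (a point): Middle of the grip of the slide's upright black knob (turned, 17 mm across, grip 24 mm high: this point +/- 12 mm; top 15 mm above it). The slide's flat tongue, 24 mm wide, lies 24 mm below this point. Slide out: 190 mm in front of the stand's origin (slide in: 140 mm), 50.5 mm above the worktop, at the stand's y = 0. Nothing stands above it.
- press_lever (a joint): Ball lever at the stand's right (-y), hinged at lever_pivot about the stand's y. 0 = raised, sloping forward 55 degrees above the horizontal (start, held up by its spring); grows as the ball swings forward (stand's -x) and down; 0.90 rad = lower stop, 3.4 degrees above the horizontal. Spring: about 4 N at the ball at first, 9 N at the stop; let go, it flies back. Lowers the gauge 14 mm per rad.
- lever_pivot (a point): Axis of the lever, in the plane in which the lever swings: 22 mm behind the stand's origin, 75 mm to its right (stand's -y), 165 mm above the worktop.
- lever_ball (a point): Centre of the black ball on the lever's end, 30 mm across, 130 mm from lever_pivot. At the start 52.6 mm in front of the stand's origin and 271.5 mm above the worktop, at the lower stop 107.8 mm in front and 172.7 mm above, always 75 mm to the right (stand's -y). Its rod, 10 mm thick, leads to the pivot; its top and its sides along the stand's y are free.
- dial_pointer (a joint): Pointer of the dial: 0 = at rest, the indenter free; it turns as the indenter is pushed in by the specimen, to about 1.4 rad with the lever at its lower stop and a specimen beneath; it stays at 0 if no specimen is under the indenter.
- specimen: Round metallographic mount, 30 mm across and 19 mm high, lying loose in the round nest of the slide (nest wall stands 6 mm above its floor). Origin: centre of its underside; z up.
- indenter_axis (a point): Point on the indenter's axis at the height of the nest's floor (28.5 mm above the worktop): where the specimen's underside centre is when the slide is fully in.
- specimen_a: Another round mount, 30 x 16 mm, on the worktop at the stand's left; bystander. Origin: centre of its underside.
- specimen_b: Another round mount, 30 x 17 mm, beside the former; bystander. Origin: centre of its underside.
- check_block: Round steel reference block, 50 x 12 mm, on the worktop at the stand's right; bystander. Origin: centre of its underside.
- tweezers: Steel tweezers, 128 mm long, 8 mm high, lying at the stand's left front; bystander. Origin: middle of the underside.
- loupe: Black stand loupe, 33 x 35 mm, on the worktop to the right; bystander. Origin: centre of its underside.
- caliper: Vernier caliper, 190 mm long, 10 mm high, lying on the worktop to the left; bystander. Origin: middle of the underside.
- driver: Screwdriver, 182 mm long, 23 mm high, lying on the worktop to the right, near its front edge; bystander. Origin: middle of the underside.

How it is judged:
By the outcome, as a careful person would: the job done as asked, in the order asked, and still so for the second after the job is handed in, while the arm keeps its last pose, push and grip.
It also fails if it takes over 38 s, if anything falls off the work surface, if the arm or the gripper's body presses on something with over 40 N, if the wrist force passes 120 N, or if a joint passes its speed limit or range.

## Robot

A 6-joint arm with a two-finger parallel gripper is mounted at the origin on a cart in front of the work surface, level with it; the furniture and walls round the work are solid. World frame = base frame: x ahead of the robot, y to its left, z up, the work surface at z = 0. Lengths are in m, angles in rad, forces in N, time in s.
With the tool pointing down it reaches from about 0.35 to 0.775 m from the base axis. Payload 5.5 kg.
Tool frame: the origin (TCP) lies at the very end of the fingers, on their centre line; the grasp point (between the pads) lies 19 mm behind it; y points along the fingers, x is the direction in which the jaws open and shut, and the axes are right-handed (so a half turn about y gives the same grasp; the last joint's range is limited). The gripper opens to 85 mm and grips with 20 to 120 N. Pads are 22 mm wide; open, the fingers measure 114 mm over their backs; the gripper's body (76 mm by 85 mm) begins 54 mm behind the grasp point. The pads swing forward as they close: fully open they stand 13 mm farther back than shut.
Start: joints at [1.075, 0.313, 0.046, 1.304, 0, 1.431], TCP at [0.2, 0.539, 0.231] pointing down, gripper open.
Joint ranges: [-2.76, 2.76], [-0.86, 1.69], [-1.03, 1.26], [-2.2, 2.34], [-1.47, 1.5], [-3.14, 3.14]. Speed limits (rad/s): [2.57, 2.57, 3.14, 3.14, 3.14, 3.14].

## Interface

Orientations are given as a unit quaternion [x, y, z, w].
In Python, from station import manip, eyes gives the robot as it stands.
- The arm moves only by the shell command python3 -m handwheel 'ROWS' [OPENING] [FORCE]. ROWS is JSON, a list of rows, each a list of 2 entries, a list of its own where there are three numbers: the shift along the tool's x, y, z in units of 50 cm (1.0 is 50 cm), then the turn, a rotation vector about the tool's x, y, z in units of 180 degrees (1.0 is 180 degrees). A call has 1 to 20 rows; each row shifts and turns the commanded pose from where the row before left it, along the tool's axes as they then stand; what a row does not reach is not made up. A row lasts 1/10 s, in which the tool goes at most 50 mm and 8.59 degrees, less where a joint would pass 70% of its speed; a pose out of reach is approached as far as the arm can. A call with a number of a shift or a turn outside -1 to 1 is refused whole. A call with a gripper value outside its range is refused whole. OPENING is the opening, from 0 (shut) to 1 (fully open), set as the call begins (- or left out, the last holds). The fingers move at their own pace and stop on an object; FORCE is the grip in N (left out, the last holds). Time passes only in rows, so rows that do not move let the fingers close. It gives the time, the measured TCP pose, the force and the opening at its end, in the units of the state.
- manip.sense(): the state, without advancing time (a new reading comes with each control period).
- eyes.camera(name): name is "side" or "top" or "wrist"; returns the picture (480x640x3 uint8, red, green, blue); there is no depth.
- eyes.camera_model(name): a dict with "intrinsics" (3x3 intrinsics, pixels), "R" (3x3) and "t" (3): a world point X has camera coordinates R X + t. Camera axes: x right, y down, z forward; pixel columns grow to the right and rows downward; lengths in m; the calibration is good to about 2 mm. A picture is of the moment at which its call begins: read the wrist's pose just before it. camera_model takes no time and is no camera call; for the wrist camera it gives the pose at the moment of the call.
- manip.sign_off(): hands the job in, once; it reports no verdict.
The state is a dict: "time_s": time; "qpos": joint angles; "qvel": joint speeds; "effort": joint torques, N m; "tool_pos": TCP position; "ee_rot": TCP orientation; "force": force on the tool from outside, world axes, zero at the start; "ft_torque": the same for the moment, N m; "grip_width": opening from 0.0 (shut) to 1.0 (fully open).
Only numpy, scipy, OpenCV 4.12 (cv2) and the standard library are available. Lean on these libraries where they do the work, as an engineer would, in place of code of your own. Each camera call takes 0.05 s, during which the arm holds its last target.

## Working session

There is one attempt and no reset: what is moved stays moved. The work goes in short steps, Python scripts to look and compute and a shell command to move; the robot and the scene stay as the last step left them, time stands still between calls to the robot, and variables do not carry over. Pictures are saved under pics/ and viewed, and the job is handed in when it is done.

```bash
ls; mkdir -p pics; python3 - <<'E'
from station import manip, eyes
import cv2
print(manip.sense())
for n in("side","top"):
    im=eyes.camera(n); cv2.imwrite(f"pics/{n}0.png",im[:,:,::-1])
    m=eyes.camera_model(n); print(n,m)
E
```

```text
pics
{'time_s': 0.0, 'qpos': array([1.07540032e+00, 3.13988063e-01, 4.50043748e-02, 1.30359157e+00,
       4.50262750e-06, 1.43118241e+00]), 'qvel': array([ 2.06283332e-04,  1.69747469e-03, -1.25528638e-04,  3.65714105e-06,
        9.53010991e-04, -1.61741946e-03]), 'effort': array([ 3.79878220e-04, -4.80622494e+01,  2.98537552e+01,  1.93137926e-02,
       -3.52469567e-05, -1.38656685e-05]), 'tool_pos': array([0.20006384, 0.53854512, 0.23042627]), 'ee_rot': array([ 0.58086869,  0.40307016, -0.40419429, -0.58030421]), 'force': array([ 0.08858011, -0.17504673,  0.36889085]), 'ft_torque': array([-0.05526801,  0.02761478,  0.00657046]), 'grip_width': 0.9936097070683612}
side {'intrinsics': array([[536.04585425,   0.        , 320.4760754 ],
       [  0.        , 536.04585425, 243.05797098],
       [  0.        ,   0.        ,   1.        ]]), 'R': array([[ 0.97276846, -0.23177695,  0.00098406],
       [-0.13632099, -0.57556296, -0.80631499],
       [ 0.18745162,  0.78422365, -0.59148555]]), 't': array([-0.52820807,  0.21282102,  1.57117787])}
top {'intrinsics': array([[543.36763382,   0.        , 320.0232745 ],
       [  0.        , 543.36763382, 242.37978769],
       [  0.        ,   0.        ,   1.        ]]), 'R': array([[-1.92769994e-02, -9.99806658e-01, -3.87863207e-03],
       [-9.78915614e-01,  1.96629471e-02, -2.03316476e-01],
       [ 2.03353432e-01, -1.22478090e-04, -9.79105391e-01]]), 't': array([0.0096581 , 0.54279593, 1.28064444])}
```

View pics/side0.png

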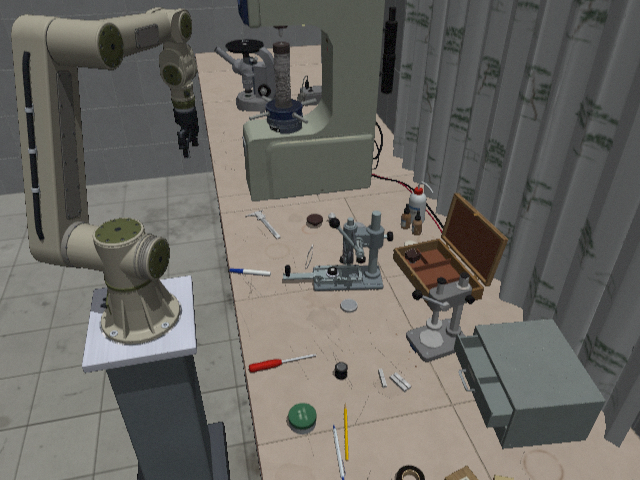

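View pics/top0.png

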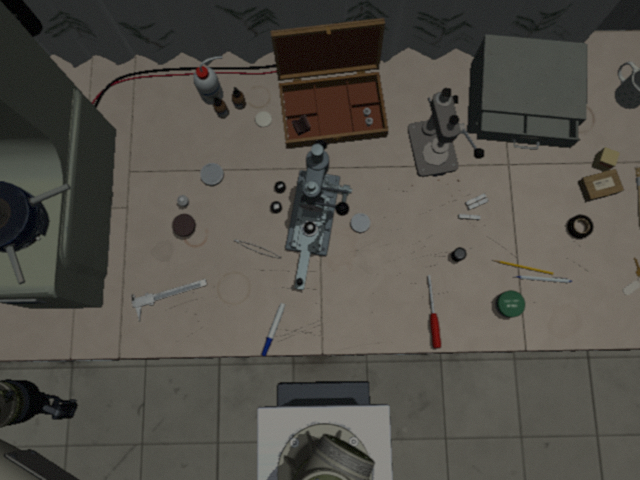

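```bash
python3 - <<'E'
import cv2
a=cv2.imread("pics/top0.png")[130:310,230:410]; b=cv2.imread("pics/side0.png")[190:310,260:420]
cv2.imwrite("pics/topz.png",cv2.resize(a,(600,600),interpolation=cv2.INTER_CUBIC))
cv2.imwrite("pics/sidez.png",cv2.resize(b,(800,600),interpolation=cv2.INTER_CUBIC))
E
```

```text
(no output)
```

View pics/topz.png

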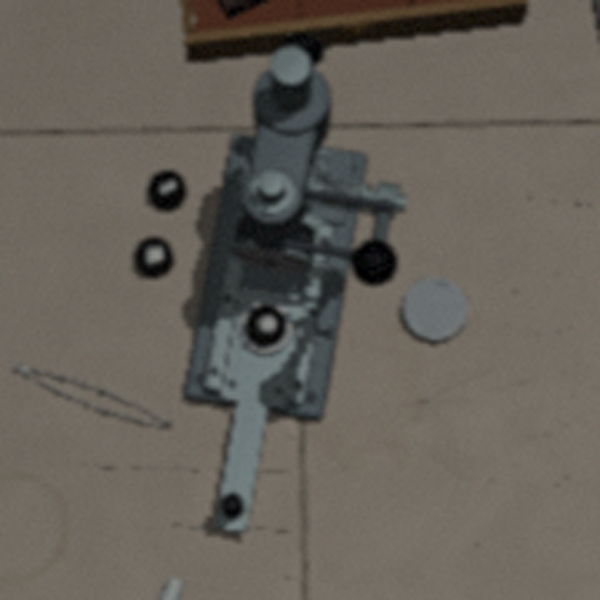

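View pics/sidez.png

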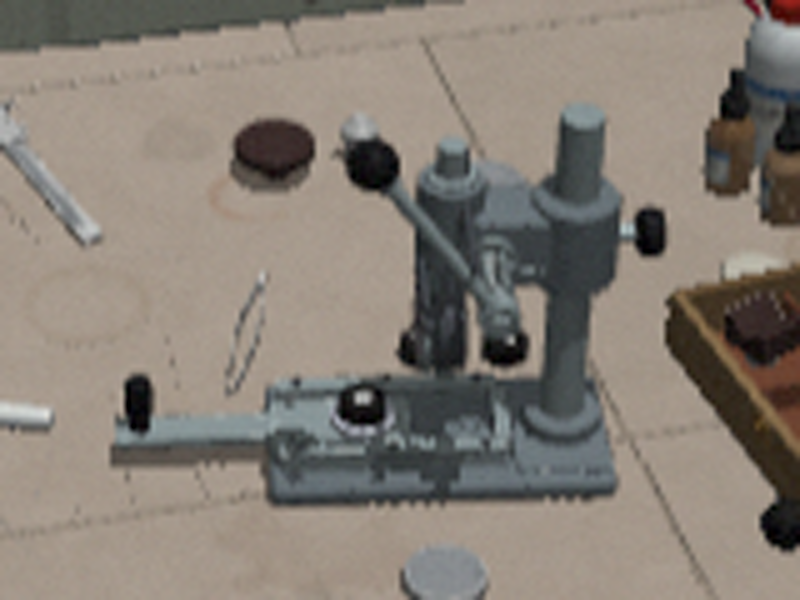

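```bash
cat > h.py <<'E'
import numpy as np, cv2
from scipy.spatial.transform import Rotation as Ro
def blob(im,u,v,r=14,th=40):
    g=im.max(2)[v-r:v+r+1,u-r:u+r+1]
    n,l,s,c=cv2.connectedComponentsWithStats((g<th).astype(np.uint8))
    k=max(range(1,n),key=lambda i:s[i,4]-50*np.hypot(*(c[i]-r)))
    return c[k]+[u-r,v-r],s[k]
def tri(ms,ps):
    P=[m["intrinsics"]@np.c_[m["R"],m["t"]] for m in ms]
    X=cv2.triangulatePoints(P[0],P[1],np.float64(ps[0]).reshape(2,1),np.float64(ps[1]).reshape(2,1))
    return (X[:3]/X[3]).ravel()
def ray(m,p,z):
    d=m["R"].T@np.linalg.solve(m["intrinsics"],[p[0],p[1],1]); c=-m["R"].T@m["t"]
    return c+d*(z-c[2])/d[2]
def proj(m,X):
    q=m["intrinsics"]@(m["R"]@np.array(X)+m["t"]); return q[:2]/q[2]
E
python3 - <<'E'
from h import *
from station import eyes
mt,ms=eyes.camera_model("top"),eyes.camera_model("side")
T=cv2.imread("pics/top0.png");S=cv2.imread("pics/side0.png")
for n,pt,ps,z in(("ball",(342,209),(335,223),.2715),("knob",(300,282),(288,270),.0575)):
    for th in (35,45,):
        a,sa=blob(T,*pt,r=10,th=th);b,sb=blob(S,*ps,r=10,th=th)
        print(n,th,a,sa,b,sb,tri([mt,ms],[a,b]),ray(mt,a,z),ray(ms,b,z if n=="ball" else .0505))
E
```

```text
ball 35 [341.58778626 208.11450382] [  3   3  14  13 131] [334.13888889 222.76388889] [ 5  5 10 10 72] [ 0.57021367 -0.047299    0.27081501] [ 0.56998904 -0.04726689  0.2715    ] [ 0.56998773 -0.04826479  0.2715    ]
ball 45 [341.46808511 208.15602837] [  0   3  17  13 141] [334.15853659 222.64634146] [ 4  5 11 10 82] [ 0.57020657 -0.04704999  0.27099765] [ 0.56990471 -0.04701545  0.2715    ] [ 0.5701862  -0.04771721  0.2715    ]
knob 35 [299.  281.5] [ 7  7  5  6 26] [287.17391304 270.36956522] [ 7  6  5 10 46] [0.4486304  0.05220284 0.04530547] [0.44685422 0.05171742 0.0575    ] [0.44778544 0.04590125 0.0505    ]
knob 45 [298.625 281.75 ] [ 6  7  6  7 32] [287.17391304 270.36956522] [ 7  6  5 10 46] [0.44845704 0.05314664 0.04450092] [0.44626334 0.05263193 0.0575    ] [0.44778544 0.04590125 0.0505    ]
```

```bash
cat >> h.py <<'E'
def plan(target,yaw,flip=1):
    "target TCP; jaw x along flip*stand y; tool down. prints turn (units), and shift in tool axes after the turn"
    from station import manip
    s=manip.sense(); R=Ro.from_quat(s["ee_rot"]).as_matrix()
    x=flip*np.array([-np.sin(yaw),np.cos(yaw),0]); y=np.array([0,0,-1.]); D=np.c_[x,y,np.cross(x,y)]
    rv=Ro.from_matrix(R.T@D).as_rotvec()/np.pi
    d=np.array(target)-s["tool_pos"]
    print("t",s["time_s"],"pos",s["tool_pos"].round(4),"F",s["force"].round(2),"w",round(s["grip_width"],3))
    print("turn units",rv.round(4),"shift after turn",(D.T@d/.5).round(4)," shift before turn",(R.T@d/.5).round(4))
E
python3 - <<'E'
from h import *
from station import manip
s=manip.sense();print(Ro.from_quat(s["ee_rot"]).as_matrix().round(3))
print(np.degrees(s["qpos"]))
for f in(1,-1):plan([.41,.04,.23],np.radians(-9.8),f)
m=__import__("station").eyes.camera_model("wrist");print(m)
E
```

```text
[[ 0.348 -0.001 -0.937]
 [ 0.937 -0.001  0.348]
 [-0.002 -1.     0.   ]]
[ 6.16152283e+01  1.79880676e+01  2.58401209e+00  7.46909539e+01
 -3.78779549e-04  8.20021542e+01]
t 0.1 pos [0.2001 0.5386 0.2305] F [-0.77  0.18 -0.49] w 1.002
turn units [-0.0001 -0.0588 -0.0005] shift after turn [-0.9111  0.001  -0.5834]  shift before turn [-0.7884  0.0021 -0.7409]
t 0.1 pos [0.2001 0.5386 0.2305] F [-0.77  0.18 -0.49] w 1.002
turn units [ 8.000e-04  9.412e-01 -2.000e-04] shift after turn [0.9111 0.001  0.5834]  shift before turn [-0.7884  0.0021 -0.7409]
{'intrinsics': array([[397.81548219,   0.        , 320.12814996],
       [  0.        , 397.81548219, 237.36623342],
       [  0.        ,   0.        ,   1.        ]]), 'R': array([[ 0.34778717,  0.93757296, -0.00101409],
       [ 0.88932645, -0.32954753,  0.31701246],
       [ 0.29688812, -0.11115472, -0.94842083]]), 't': array([-0.57590312, -0.04258447,  0.37967016])}
```

```bash
python3 -m handwheel '[[[0,0,0],[0,-0.03,0]],[[0,0,0],[0,-0.03,0]],[[-0.06,0,-0.04],[0,0,0]],[[-0.06,0,-0.04],[0,0,0]],[[-0.06,0,-0.04],[0,0,0]],[[-0.06,0,-0.04],[0,0,0]],[[-0.06,0,-0.04],[0,0,0]],[[-0.06,0,-0.04],[0,0,0]],[[-0.06,0,-0.04],[0,0,0]],[[-0.06,0,-0.04],[0,0,0]],[[-0.06,0,-0.04],[0,0,0]],[[-0.06,0,-0.04],[0,0,0]],[[-0.06,0,-0.04],[0,0,0]],[[-0.06,0,-0.04],[0,0,0]],[[-0.06,0,-0.03],[0,0,0]],[[-0.06,0,-0.03],[0,0,0]],[[-0.06,0,-0.03],[0,0,0]],[[0,0,0],[0,0,0]]]'
python3 - <<'E'
from h import *
from station import manip,eyes
plan([.447,.05,.036],np.radians(-9.8))
m=eyes.camera_model("wrist");im=eyes.camera("wrist");cv2.imwrite("pics/w1.png",im[:,:,::-1])
np.save("w1.npy",m,allow_pickle=True)
print(proj(m,[.447,.05,.058]),proj(m,[.57,-.0475,.2715]))
E
```

```text
time_s: 1.9
tool_pos: [0.4074, 0.0449, 0.231]
ee_rot: [0.541, 0.455, -0.455, -0.541]
force: [0.2, 0.5, 0.0]
grip_width: 1.005
t 1.9 pos [0.4074 0.0449 0.231 ] F [0.25 0.55 0.03] w 1.005
turn units [ 0.0001 -0.0004 -0.0003] shift after turn [ 0.0235  0.39   -0.0764]  shift before turn [ 0.0239  0.39   -0.0762]
[332.54378999 251.48712907] [175.75107263 707.6869239 ]
```

View pics/w1.png

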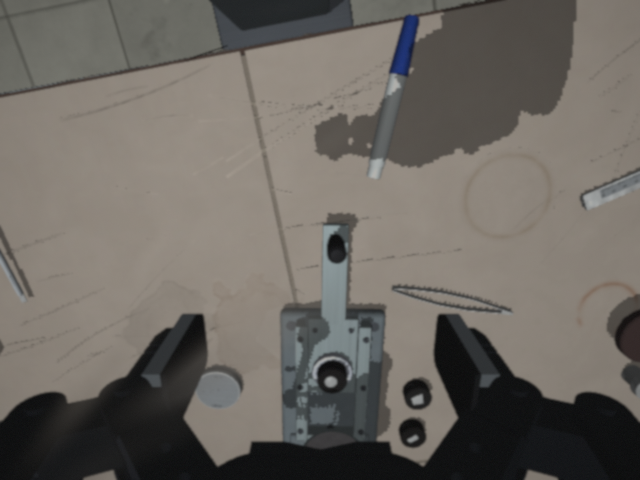

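```bash
python3 - <<'E'
from h import *
im=cv2.imread("pics/w1.png");m=np.load("w1.npy",allow_pickle=True).item()
print("cam",-m["R"].T@m["t"])
a,s=blob(im,337,247,r=22,th=45);print(a,s)
for z in(.0265,.0385,.0505,.0625,.0655):print(z,proj(m,[.447,.05,z]))
print("knob mid",ray(m,a,.048))
cv2.imwrite("pics/w1z.png",cv2.resize(im[210:450,260:460],(500,600),interpolation=cv2.INTER_CUBIC))
E
```

```text
cam [0.32871368 0.0599816  0.37343845]
[336.08847185 248.29758713] [ 13  10  18  27 373]
0.0265 [331.54485   239.4783283]
0.0385 [331.90558577 243.8149291 ]
0.0505 [332.29020206 248.43861066]
0.0625 [332.70115137 253.37885578]
0.0655 [332.80832288 254.66722284]
knob mid [0.44835168 0.05320243 0.048     ]
```

View pics/w1z.png

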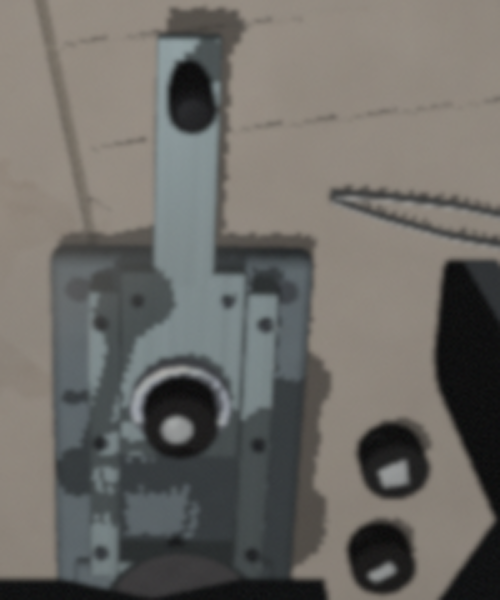

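```bash
python3 - <<'E'
from h import *
m=np.load("w1.npy",allow_pickle=True).item()
f=lambda p,z:ray(m,(p[0]/2.5+260,p[1]/2.5+210),z)
for n,p,q,z in(("bl",(53,255),(58,575),.018),("br",(313,245),(295,575),.018),("tl",(157,37),(154,265),.0265),("tr",(220,37),(215,265),.0265)):
    a,b=f(p,z),f(q,z);d=b-a;print(n,a.round(4),b.round(4),np.degrees(np.arctan2(d[1],d[0])))
a,b=f((157,37),.0265),f((220,37),.0265);print("front edge",(a+b)/2,np.linalg.norm(a-b))
print("specimen top c",f((180,418),.0475))
k=np.array([.4478,.0528]);bl=np.array([.570,-.0475]);d=bl-k
print("yaw", np.degrees(np.arctan2(d[1],d[0])-np.arctan2(-75,137.4)),np.linalg.norm(d))
E
```

```text
bl [ 0.5173 -0.0126  0.018 ] [ 0.678  -0.0434  0.018 ] -10.829117497474948
br [0.5306 0.091  0.018 ] [0.6964 0.0628 0.018 ] -9.654844788993808
tl [0.4317 0.0444 0.0265] [0.5239 0.0275 0.0265] -10.444294884437154
tr [0.4356 0.067  0.0265] [0.528  0.0511 0.0265] -9.77325599001653
front edge [0.43367224 0.05574287 0.0265    ] 0.022933743002243
specimen top c [0.58053409 0.0279611  0.0475    ]
yaw -10.750669854276563 0.1580915241244767
```

```bash
python3 - <<'E'
from h import *
plan([.4476,.053,.036],np.radians(-10.2))
E
```

```text
t 1.95 pos [0.4066 0.0464 0.2309] F [-0.37 -0.67  0.6 ] w 1.006
turn units [-0.0002  0.0021  0.    ] shift after turn [ 0.0275  0.3898 -0.0784]  shift before turn [ 0.027   0.3898 -0.0789]
```

```bash
python3 -m handwheel '[[[0.007,0,-0.02],[0,0.002,0]],[[0.007,0,-0.02],[0,0,0]],[[0.007,0,-0.02],[0,0,0]],[[0.007,0,-0.019],[0,0,0]],[[0,0.05,0],[0,0,0]],[[0,0.06,0],[0,0,0]],[[0,0.06,0],[0,0,0]],[[0,0.05,0],[0,0,0]],[[0,0.03,0],[0,0,0]],[[0,0,0],[0,0,0]],[[0,0,0],[0,0,0]]]' 0.5 30
python3 - <<'E'
from h import *
from station import manip,eyes
plan([.4476,.053,.036],np.radians(-10.2))
m=eyes.camera_model("wrist");im=eyes.camera("wrist");cv2.imwrite("pics/w2.png",im[:,:,::-1])
plan([.4476,.053,.036],np.radians(-10.2))
print(proj(m,[.4476,.053,.0655]),proj(m,[.4476,.053,.0385]))
E
```

```text
time_s: 3.05
tool_pos: [0.4481, 0.0554, 0.1064]
ee_rot: [-0.541, -0.455, 0.455, 0.541]
force: [0.3, 0.7, 0.7]
grip_width: 0.5
t 3.05 pos [0.4481 0.0554 0.1064] F [0.26 0.71 0.69] w 0.5
turn units [-0.0001  0.0017  0.    ] shift after turn [-4.800e-03  1.409e-01  1.000e-04]  shift before turn [-4.800e-03  1.409e-01  1.000e-04]
t 3.1 pos [0.4486 0.0552 0.107 ] F [ 1.01  0.1  -0.43] w 0.5
turn units [0.0003 0.0016 0.0001] shift after turn [-0.0047  0.142   0.0012]  shift before turn [-0.0048  0.142   0.0013]
[312.62807742 272.56368182] [313.45775144 253.42183198]
```

View pics/w2.png

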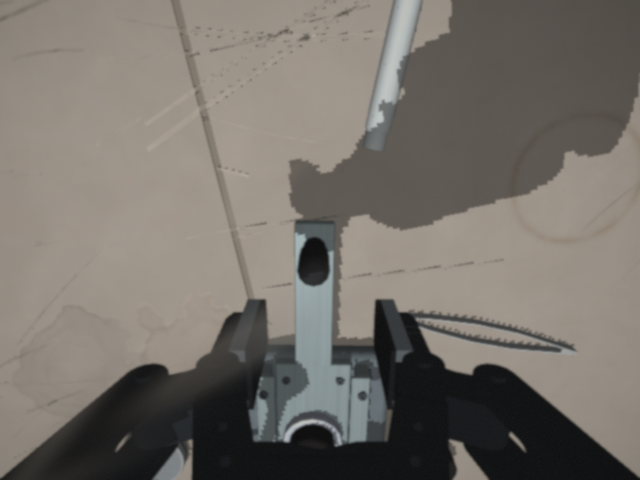

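```bash
python3 -m handwheel '[[[-0.005,0.02,0],[0,0.0015,0]],[[0,0.04,0],[0,0,0]],[[0,0.04,0],[0,0,0]],[[0,0.03,0],[0,0,0]],[[0,0.01,0],[0,0,0]],[[0,0,0],[0,0,0]]]' 0.5 30
python3 -m handwheel '[[[0,0,0],[0,0,0]],[[0,0,0],[0,0,0]],[[0,0,0],[0,0,0]],[[0,0,0],[0,0,0]],[[0,0,0],[0,0,0]],[[0,0,0],[0,0,0]]]' 0 30
python3 - <<'E'
from h import *
from station import manip,eyes
plan([.4476,.053,.036],np.radians(-10.2))
im=eyes.camera("wrist");cv2.imwrite("pics/w3.png",im[:,:,::-1])
E
```

```text
time_s: 3.7
tool_pos: [0.447, 0.0524, 0.036]
ee_rot: [-0.542, -0.453, 0.454, 0.543]
force: [-0.9, -0.6, -0.4]
grip_width: 0.5
time_s: 4.3
tool_pos: [0.4481, 0.0517, 0.0372]
ee_rot: [0.543, 0.454, -0.453, -0.542]
force: [-1.7, -4.0, 5.9]
grip_width: 0.186
t 4.3 pos [0.4481 0.0517 0.0372] F [-1.68 -4.03  5.93] w 0.186
turn units [ 0.0006 -0.0002 -0.0004] shift after turn [0.0024 0.0024 0.0014]  shift before turn [0.0024 0.0024 0.0014]
```

View pics/w3.png

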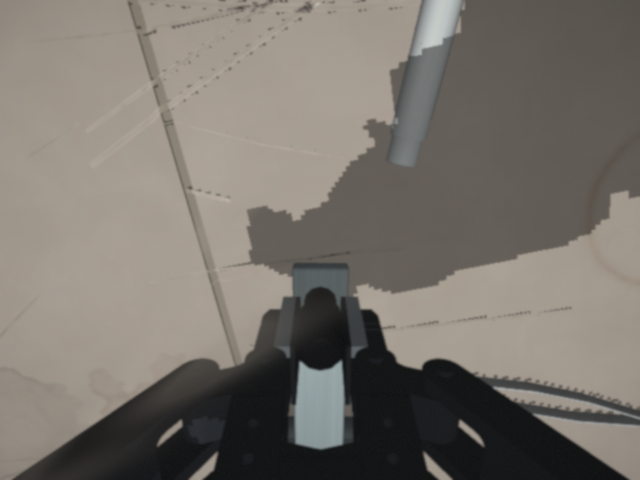

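```bash
python3 -m handwheel '[[[0,0,-0.005],[0,0,0]],[[0,0,-0.01],[0,0,0]],[[0,0,-0.01],[0,0,0]],[[0,0,-0.01],[0,0,0]],[[0,0,-0.01],[0,0,0]],[[0,0,-0.01],[0,0,0]],[[0,0,-0.01],[0,0,0]],[[0,0,-0.01],[0,0,0]],[[0,0,-0.01],[0,0,0]],[[0,0,-0.005],[0,0,0]],[[0,0,0],[0,0,0]],[[0,0,0],[0,0,0]]]'
python3 - <<'E'
from h import *
p=np.array([.4476,.053])+.05*np.array([np.cos(.178),-np.sin(.178)])
plan([*p,.036],np.radians(-10.2))
E
```

```text
time_s: 5.55
tool_pos: [0.4923, 0.0434, 0.0372]
ee_rot: [0.544, 0.453, -0.453, -0.542]
force: [-0.6, -5.7, 6.4]
grip_width: 0.186
t 5.55 pos [0.4923 0.0434 0.0372] F [-0.58 -5.72  6.39] w 0.186
turn units [ 0.0006 -0.0003 -0.0006] shift after turn [ 0.0031  0.0025 -0.0087]  shift before turn [ 0.0031  0.0025 -0.0087]
```

Moved 45 mm so far. Next, small steps onto the stop while watching the force.

```bash
for i in 1; do python3 -m handwheel '[[[0,0,-0.004],[0,0,0]],[[0,0,-0.004],[0,0,0]],[[0,0,0],[0,0,0]],[[0,0,0],[0,0,0]]]'; done
python3 -m handwheel '[[[0,0,-0.004],[0,0,0]],[[0,0,0],[0,0,0]]]'
python3 -m handwheel '[[[0,0,-0.004],[0,0,0]],[[0,0,0],[0,0,0]]]'
```

```text
time_s: 5.95
tool_pos: [0.4959, 0.0427, 0.0372]
ee_rot: [0.543, 0.453, -0.454, -0.542]
force: [-2.3, -5.9, 7.2]
grip_width: 0.184
time_s: 6.15
tool_pos: [0.4972, 0.0425, 0.0372]
ee_rot: [0.543, 0.453, -0.454, -0.542]
force: [-4.4, -4.9, 10.1]
grip_width: 0.187
time_s: 6.35
tool_pos: [0.4972, 0.0425, 0.0371]
ee_rot: [-0.542, -0.452, 0.455, 0.543]
force: [-8.2, -4.3, 13.9]
grip_width: 0.186
```

```bash
python3 -m handwheel '[[[0,0,0],[0,0,0]],[[0,0,0],[0,0,0]],[[0,0,0],[0,0,0]],[[0,0,0],[0,0,0]]]' 0.5 30
python3 -m handwheel '[[[0,-0.03,0],[0,0,0]],[[0,-0.06,0],[0,0,0]],[[0,-0.06,0],[0,0,0]],[[0,-0.08,0],[0,0,0]],[[0,-0.08,0],[0,0,0]],[[0,-0.08,0],[0,0,0]],[[0,-0.08,0],[0,0,0]],[[0,-0.08,0],[0,0,0]],[[0,-0.05,0],[0,0,0]],[[0,0,0],[0,0,0]]]' 0.7 30
python3 - <<'E'
from h import *
from station import manip,eyes
plan([.5695,-.046,.36],np.radians(-10.2))
for n in("wrist","side","top"):
    m=eyes.camera_model(n)
    im=eyes.camera(n);cv2.imwrite(f"pics/{n}4.png",im[:,:,::-1])
    print(n,proj(m,[.4968,.0441,.05]),proj(m,[.5695,-.046,.2715]))
a=cv2.imread("pics/side4.png")[190:310,260:420];cv2.imwrite("pics/side4z.png",cv2.resize(a,(800,600),interpolation=cv2.INTER_CUBIC))
E
```

```text
time_s: 6.75
tool_pos: [0.4996, 0.0432, 0.0362]
ee_rot: [-0.542, -0.454, 0.453, 0.543]
force: [0.6, -0.9, 0.2]
grip_width: 0.499
time_s: 7.75
tool_pos: [0.5012, 0.0431, 0.3403]
ee_rot: [0.544, 0.455, -0.452, -0.541]
force: [0.3, 0.0, 0.1]
grip_width: 0.7
t 7.75 pos [0.5012 0.0431 0.3403] F [0.32 0.03 0.11] w 0.7
turn units [ 0.0023 -0.      0.0004] shift after turn [-0.1511 -0.0395 -0.166 ]  shift before turn [-0.151  -0.0385 -0.1663]
wrist [318.72190125 175.34106054] [198.68011561 374.45061456]
side [302.77965599 268.55427525] [333.76169202 222.33930649]
top [302.00052892 261.61257222] [340.98548115 208.35352586]
```

View pics/wrist4.png

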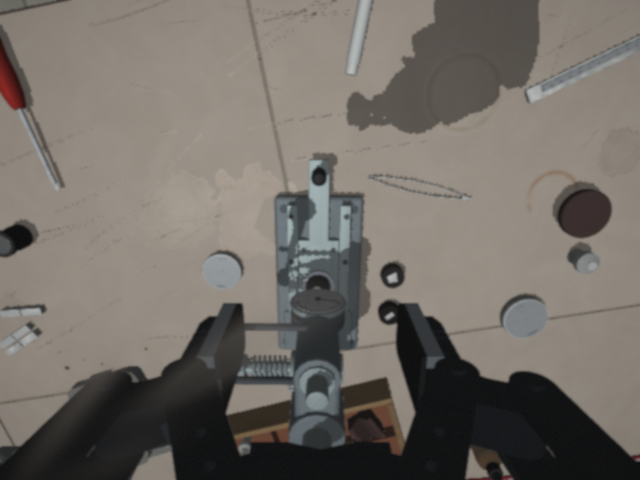

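View pics/side4z.png

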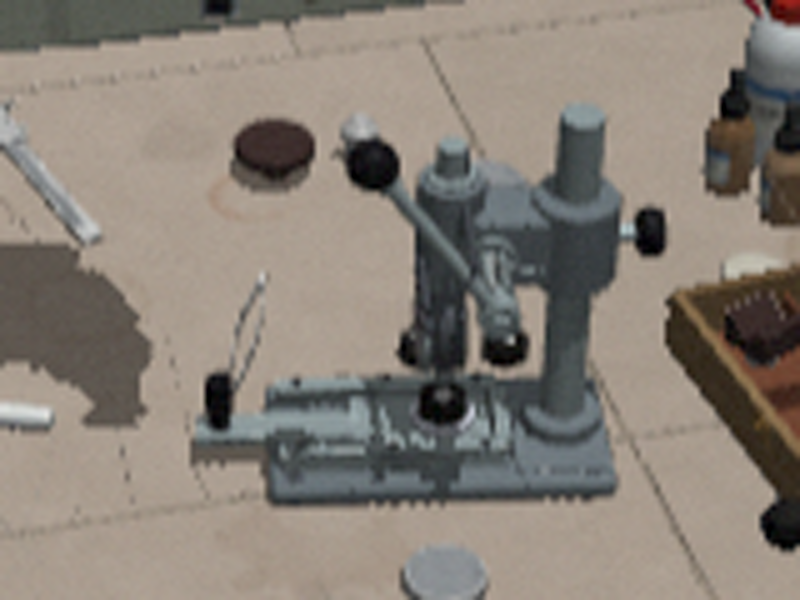

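```bash
python3 -m handwheel '[[[-0.02,0,-0.02],[0,0,0]],[[-0.03,0,-0.03],[0,0,0]],[[-0.03,0,-0.03],[0,0,0]],[[-0.03,0,-0.04],[0,0,0]],[[-0.03,0,-0.035],[0,0,0]],[[-0.012,0,-0.012],[0,0,0]],[[0,0,0],[0,0,0]],[[0,0,0],[0,0,0]]]' 0.7 30
python3 - <<'E'
from h import *
from station import manip,eyes
plan([.570,-.0465,.250],np.radians(-10.2))
m=eyes.camera_model("wrist")
im=eyes.camera("wrist");cv2.imwrite("pics/w5.png",im[:,:,::-1])
print(proj(m,[.57,-.0465,.2715]))
plan([.570,-.0465,.250],np.radians(-10.2))
E
```

```text
time_s: 8.7
tool_pos: [0.5676, -0.0464, 0.3356]
ee_rot: [-0.542, -0.453, 0.454, 0.543]
force: [-0.1, -0.0, -0.4]
grip_width: 0.706
t 8.7 pos [ 0.5676 -0.0464  0.3356] F [-0.06 -0.04 -0.37] w 0.706
turn units [-0.0006 -0.0002  0.0001] shift after turn [ 0.0007  0.1712 -0.0047]  shift before turn [ 0.0007  0.1712 -0.005 ]
[318.26295848 260.15634735]
t 8.75 pos [ 0.5675 -0.0461  0.3361] F [-0.83 -0.09  0.26] w 0.699
turn units [-0.0003  0.      0.0001] shift after turn [ 1.000e-04  1.721e-01 -5.000e-03]  shift before turn [ 0.      0.1721 -0.0052]
```

View pics/w5.png

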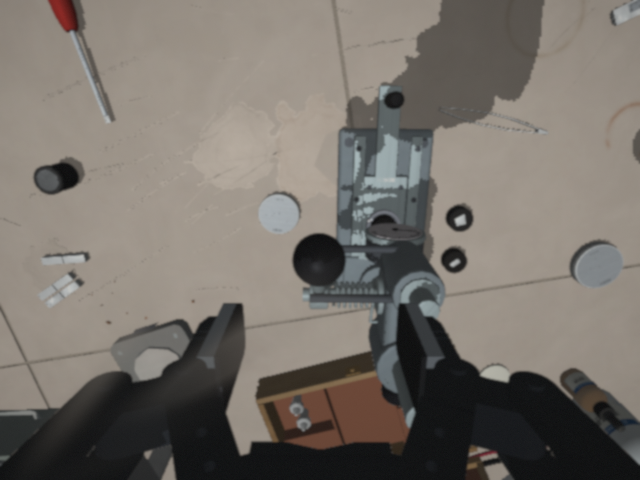

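```bash
python3 -m handwheel '[[[0,0.02,-0.005],[0,0,0]],[[0,0.03,0],[0,0,0]],[[0,0.03,0],[0,0,0]],[[0,0.03,0],[0,0,0]],[[0,0.03,0],[0,0,0]],[[0,0.02,0],[0,0,0]],[[0,0.01,0],[0,0,0]],[[0,0,0],[0,0,0]],[[0,0,0],[0,0,0]]]' 0.7 40
python3 -m handwheel '[[[0,0,0],[0,0,0]],[[0,0,0],[0,0,0]],[[0,0,0],[0,0,0]],[[0,0,0],[0,0,0]],[[0,0,0],[0,0,0]],[[0,0,0],[0,0,0]]]' 0 40
python3 - <<'E'
from h import *
from station import manip,eyes
plan([.570,-.0465,.250],np.radians(-10.2))
im=eyes.camera("wrist");cv2.imwrite("pics/w6.png",im[:,:,::-1])
im=eyes.camera("side");cv2.imwrite("pics/s6.png",cv2.resize(im[150:310,240:440,::-1],(750,600)))
# way points of the ball, stand frame -> tool shift units
o=None
for q in np.linspace(0,.9,19):
    e=np.radians(55)-q; x=.130*np.cos(e);z=.130*np.sin(e)
    if o: print(round(q,2),"dy(down)",round((o[1]-z)/.5,4),"dz(front)",round((x-o[0])/.5,4))
    o=(x,z)
E
```

```text
time_s: 9.65
tool_pos: [0.5708, -0.047, 0.2519]
ee_rot: [0.543, 0.454, -0.453, -0.542]
force: [0.9, -0.6, -0.7]
grip_width: 0.704
time_s: 10.25
tool_pos: [0.5708, -0.0478, 0.2522]
ee_rot: [0.543, 0.453, -0.453, -0.542]
force: [-2.0, -3.5, 5.2]
grip_width: 0.327
t 10.25 pos [ 0.5708 -0.0478  0.2522] F [-1.96 -3.53  5.23] w 0.327
turn units [ 0.0005 -0.0003 -0.0004] shift after turn [0.0023 0.0044 0.0021]  shift before turn [0.0023 0.0044 0.0021]
0.05 dy(down) 0.0077 dz(front) 0.0105
0.1 dy(down) 0.0082 dz(front) 0.0101
0.15 dy(down) 0.0087 dz(front) 0.0096
0.2 dy(down) 0.0092 dz(front) 0.0092
0.25 dy(down) 0.0096 dz(front) 0.0087
0.3 dy(down) 0.0101 dz(front) 0.0082
0.35 dy(down) 0.0105 dz(front) 0.0077
0.4 dy(down) 0.0108 dz(front) 0.0072
0.45 dy(down) 0.0112 dz(front) 0.0066
0.5 dy(down) 0.0115 dz(front) 0.0061
0.55 dy(down) 0.0118 dz(front) 0.0055
0.6 dy(down) 0.012 dz(front) 0.0049
0.65 dy(down) 0.0123 dz(front) 0.0043
0.7 dy(down) 0.0125 dz(front) 0.0037
0.75 dy(down) 0.0126 dz(front) 0.003
0.8 dy(down) 0.0128 dz(front) 0.0024
0.85 dy(down) 0.0129 dz(front) 0.0017
0.9 dy(down) 0.013 dz(front) 0.0011
```

View pics/w6.png

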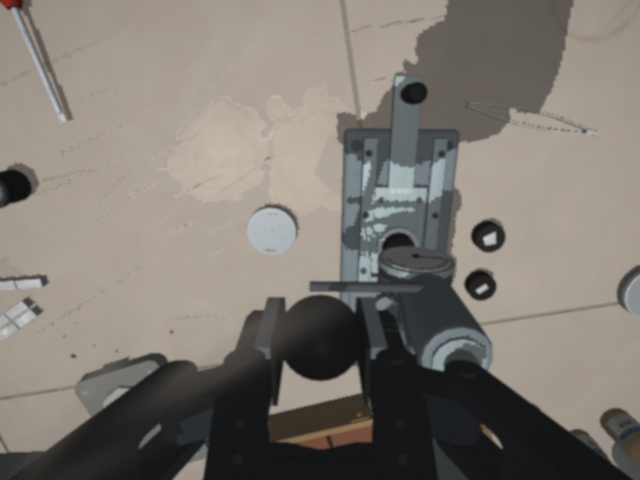

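View pics/s6.png

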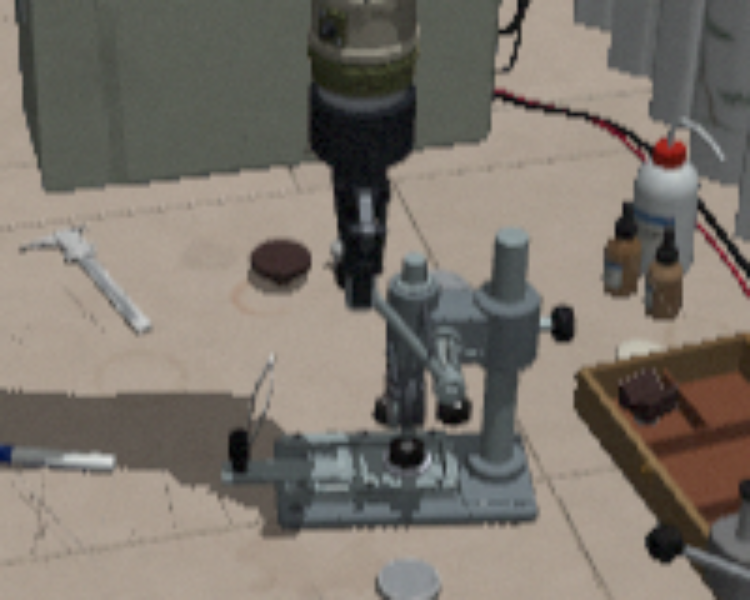

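```bash
python3 - <<'E'
from h import *
from station import manip,eyes
m=eyes.camera_model("wrist");mt=eyes.camera_model("top")
d=lambda m,p:m["R"].T@np.linalg.solve(m["intrinsics"],[p[0],p[1],1])
c=lambda m:-m["R"].T@m["t"]
n=np.cross(d(m,(312,286)),d(m,(415,288)))
c,s=np.cos(np.radians(-10.2)),np.sin(np.radians(-10.2))
B=np.array([.570,-.0465]);org=B-np.array([[c,-s],[s,c]])@[-.0526,-.075];print("origin",org)
cm=-m["R"].T@m["t"];ct=-mt["R"].T@mt["t"]
for p in((323,204.6),(327.5,205.6),(332,206)):
    r=d(mt,p);X=ct+r*((cm-ct)@n)/(r@n);print(X,"stand",np.array([[c,s],[-s,c]])@(X[:2]-org))
# left end of bar assuming that height
r=d(m,(312,286))
for z in(.09,.12,.15,.18,.2):
    X=cm+r*(z-cm[2])/r[2];print(z,np.array([[c,s],[-s,c]])@(X[:2]-org))
E
python3 - <<'E'
import cv2
a=cv2.imread("pics/w6.png")[210:390,250:490];cv2.imwrite("pics/w6z.png",cv2.resize(a,(800,600),interpolation=cv2.INTER_CUBIC))
E
```

```text
origin [0.63505004 0.01800001]
[ 0.60769407 -0.00950275  0.1671452 ] stand [-0.02205331 -0.03191243]
[ 0.60443007 -0.01968295  0.16961954] stand [-0.02346297 -0.04250974]
[ 0.6045141  -0.03001412  0.16517446] stand [-0.02155077 -0.05266275]
0.09 [ 0.01381792 -0.08176582]
0.12 [-0.0005286  -0.08106457]
0.15 [-0.01487511 -0.08036332]
0.18 [-0.02922162 -0.07966208]
0.2 [-0.03878597 -0.07919458]
```

View pics/w6z.png

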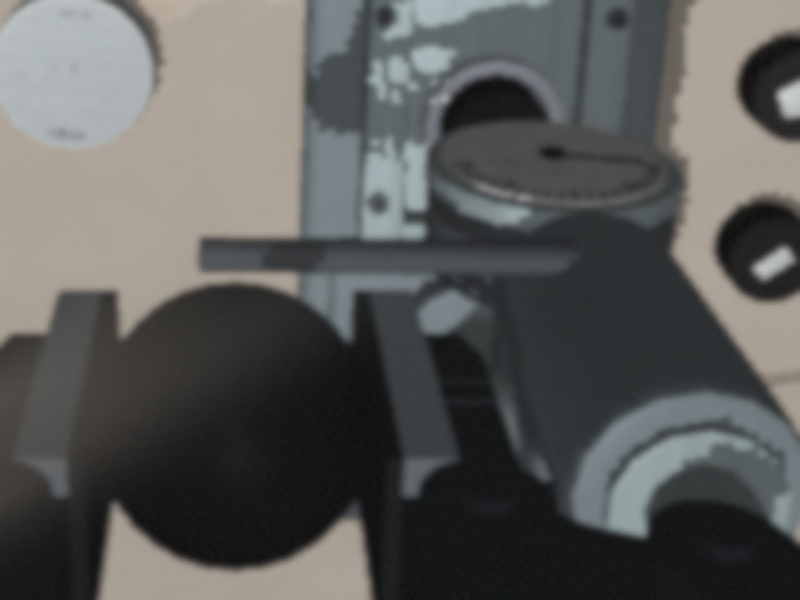

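```bash
python3 -m handwheel '[[[0,0.002,0.003],[0,0,0]],[[0,0.004,0.005],[0,0,0]],[[0,0.004,0.005],[0,0,0]],[[0,0.004,0.005],[0,0,0]],[[0,0.004,0.005],[0,0,0]],[[0,0.0045,0.005],[0,0,0]],[[0,0.0045,0.0045],[0,0,0]],[[0,0.0045,0.0045],[0,0,0]],[[0,0.005,0.0045],[0,0,0]],[[0,0.005,0.0045],[0,0,0]],[[0,0.002,0.0015],[0,0,0]],[[0,0,0],[0,0,0]]]'
cat >> h.py <<'E'
def lev():
    from station import manip
    s=manip.sense();c,sn=np.cos(np.radians(-10.2)),np.sin(np.radians(-10.2))
    p0=np.array([.5708,-.0478,.2522]);d=s["tool_pos"]-p0
    f=-(c*d[0]+sn*d[1])   # forward
    x=.0746+f; z=.1065+d[2]
    y=-sn*d[0]+c*d[1]
    print("t",s["time_s"],"lever",round(np.radians(55)-np.arctan2(z,x),3),"r",round(np.hypot(x,z),4),"ydrift",round(y,4),"F",s["force"].round(1),"T",s["ft_torque"].round(2),"w",round(s["grip_width"],3))
E
python3 -c "from h import *;lev()"
```

```text
time_s: 11.55
tool_pos: [0.5481, -0.0435, 0.2311]
ee_rot: [0.544, 0.454, -0.453, -0.541]
force: [-1.6, -3.2, 8.5]
grip_width: 0.326
t 11.55 lever 0.242 r 0.1298 ydrift 0.0002 F [-1.6 -3.2  8.5] T [-0.79  0.14 -0.01] w 0.326
```

```bash
python3 -m handwheel '[[[0,0.003,0.002],[0,0,0]],[[0,0.005,0.004],[0,0,0]],[[0,0.005,0.004],[0,0,0]],[[0,0.005,0.004],[0,0,0]],[[0,0.0055,0.0035],[0,0,0]],[[0,0.0055,0.0035],[0,0,0]],[[0,0.0055,0.0035],[0,0,0]],[[0,0.0055,0.0035],[0,0,0]],[[0,0.0055,0.003],[0,0,0]],[[0,0.006,0.003],[0,0,0]],[[0,0.006,0.003],[0,0,0]],[[0,0.006,0.0025],[0,0,0]],[[0,0.006,0.0025],[0,0,0]],[[0,0.006,0.0025],[0,0,0]],[[0,0.006,0.002],[0,0,0]],[[0,0.006,0.002],[0,0,0]],[[0,0.006,0.002],[0,0,0]],[[0,0.003,0.001],[0,0,0]],[[0,0,0],[0,0,0]]]'
python3 -c "from h import *;lev()"
```

```text
time_s: 13.45
tool_pos: [0.5229, -0.0388, 0.1827]
ee_rot: [0.544, 0.454, -0.453, -0.542]
force: [-1.7, -2.0, 9.3]
grip_width: 0.328
t 13.45 lever 0.669 r 0.1288 ydrift 0.0004 F [-1.7 -2.   9.3] T [-0.65  0.18  0.04] w 0.328
```

```bash
python3 -m handwheel '[[[0,0.003,0.001],[0,0,0]],[[0,0.005,0.002],[0,0,0]],[[0,0.005,0.0015],[0,0,0]],[[0,0.005,0.0015],[0,0,0]],[[0,0.005,0.0015],[0,0,0]],[[0,0.005,0.001],[0,0,0]],[[0,0.005,0.001],[0,0,0]],[[0,0.005,0.001],[0,0,0]],[[0,0.004,0.001],[0,0,0]],[[0,0.004,0],[0,0,0]],[[0,0.003,0],[0,0,0]],[[0,0.002,0],[0,0,0]],[[0,0,0],[0,0,0]]]'
python3 -c "from h import *;lev()"
```

```text
time_s: 14.75
tool_pos: [0.5175, -0.0378, 0.1574]
ee_rot: [0.544, 0.454, -0.453, -0.541]
force: [-1.8, -1.9, 9.6]
grip_width: 0.322
t 14.75 lever 0.869 r 0.1293 ydrift 0.0004 F [-1.8 -1.9  9.6] T [-0.6   0.13  0.  ] w 0.322
```

```bash
for k in 1; do python3 -m handwheel '[[[0,0.003,0],[0,0,0]],[[0,0.003,0],[0,0,0]],[[0,0,0],[0,0,0]]]'; python3 -c "from h import *;lev()"; python3 -m handwheel '[[[0,0.002,0],[0,0,0]],[[0,0.002,0],[0,0,0]],[[0,0,0],[0,0,0]]]'; python3 -c "from h import *;lev()"; done
```

```text
time_s: 15.05
tool_pos: [0.5173, -0.0377, 0.1543]
ee_rot: [0.544, 0.454, -0.453, -0.542]
force: [-3.2, -1.4, 9.8]
grip_width: 0.327
t 15.05 lever 0.893 r 0.1293 ydrift 0.0004 F [-3.2 -1.4  9.8] T [-0.61  0.22 -0.02] w 0.327
time_s: 15.35
tool_pos: [0.5174, -0.0377, 0.1524]
ee_rot: [0.544, 0.454, -0.453, -0.542]
force: [-1.7, -2.0, 9.8]
grip_width: 0.321
t 15.35 lever 0.908 r 0.1291 ydrift 0.0004 F [-1.7 -2.   9.8] T [-0.62  0.19 -0.13] w 0.321
```

```bash
for k in 1; do python3 -m handwheel '[[[0,0.002,0],[0,0,0]],[[0,0,0],[0,0,0]]]'; python3 -c "from h import *;lev()"; python3 -m handwheel '[[[0,0.002,0],[0,0,0]],[[0,0,0],[0,0,0]]]'; python3 -c "from h import *;lev()"; done
python3 - <<'E'
from h import *
from station import manip,eyes
im=eyes.camera("wrist");cv2.imwrite("pics/w7.png",im[:,:,::-1])
im=eyes.camera("side");cv2.imwrite("pics/s7.png",cv2.resize(im[190:310,260:420,::-1],(800,600)))
E
```

```text
time_s: 15.55
tool_pos: [0.5173, -0.0377, 0.1514]
ee_rot: [0.544, 0.454, -0.453, -0.542]
force: [-2.1, -2.8, 10.4]
grip_width: 0.324
t 15.55 lever 0.916 r 0.1291 ydrift 0.0005 F [-2.1 -2.8 10.4] T [-0.59  0.27 -0.08] w 0.324
time_s: 15.75
tool_pos: [0.5172, -0.0377, 0.1503]
ee_rot: [0.544, 0.454, -0.453, -0.542]
force: [-3.2, -2.2, 9.8]
grip_width: 0.326
t 15.75 lever 0.924 r 0.1292 ydrift 0.0004 F [-3.2 -2.2  9.8] T [-0.62  0.34 -0.05] w 0.326
```

View pics/w7.png

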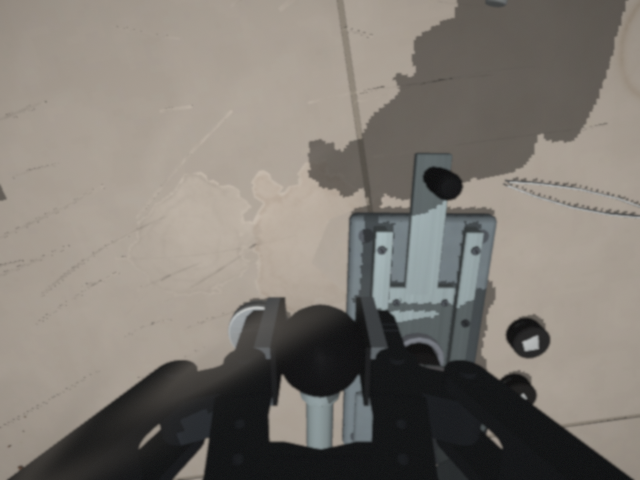

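View pics/s7.png

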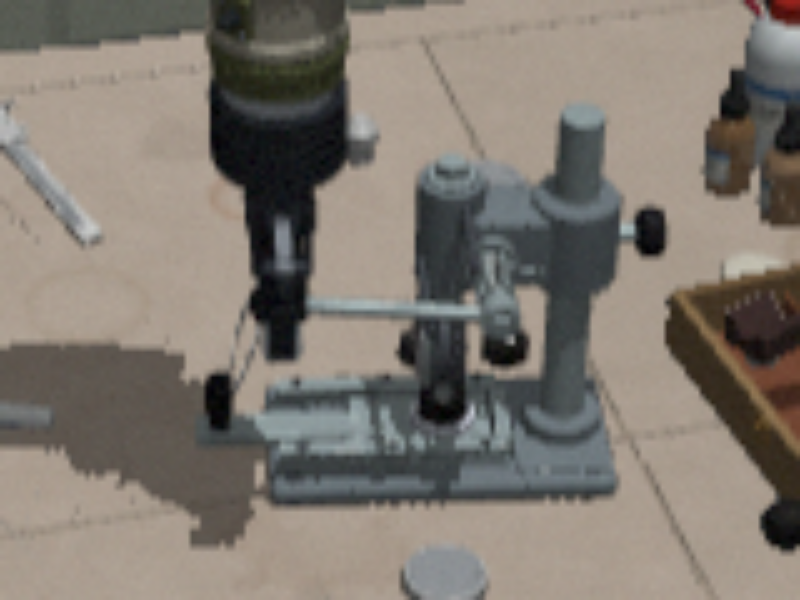

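```bash
python3 - <<'E'
from h import *
from station import eyes
for f in("w6","w7"):
    g=cv2.imread(f"pics/{f}.png").max(2).astype(int)
    # vertical profile through the column 320 and horizontal
    print(f,[ (r,g[r,322]) for r in range(288,400,3)])
E
python3 - <<'E'
import cv2
a=cv2.imread("pics/w7.png")[210:450,220:420];cv2.imwrite("pics/w7z.png",cv2.convertScaleAbs(cv2.resize(a,(500,600),interpolation=cv2.INTER_CUBIC),alpha=2.5,beta=0))
a=cv2.imread("pics/w6.png")[210:450,220:420];cv2.imwrite("pics/w6zz.png",cv2.convertScaleAbs(cv2.resize(a,(500,600),interpolation=cv2.INTER_CUBIC),alpha=2.5,beta=0))
E
```

```text
w6 [(288, np.int64(89)), (291, np.int64(119)), (294, np.int64(129)), (297, np.int64(44)), (300, np.int64(46)), (303, np.int64(46)), (306, np.int64(49)), (309, np.int64(49)), (312, np.int64(48)), (315, np.int64(48)), (318, np.int64(45)), (321, np.int64(41)), (324, np.int64(39)), (327, np.int64(36)), (330, np.int64(34)), (333, np.int64(32)), (336, np.int64(30)), (339, np.int64(28)), (342, np.int64(30)), (345, np.int64(32)), (348, np.int64(33)), (351, np.int64(30)), (354, np.int64(27)), (357, np.int64(25)), (360, np.int64(25)), (363, np.int64(24)), (366, np.int64(22)), (369, np.int64(21)), (372, np.int64(23)), (375, np.int64(22)), (378, np.int64(23)), (381, np.int64(132)), (384, np.int64(166)), (387, np.int64(166)), (390, np.int64(167)), (393, np.int64(166)), (396, np.int64(166)), (399, np.int64(168))]
w7 [(288, np.int64(173)), (291, np.int64(174)), (294, np.int64(173)), (297, np.int64(173)), (300, np.int64(172)), (303, np.int64(156)), (306, np.int64(60)), (309, np.int64(55)), (312, np.int64(55)), (315, np.int64(53)), (318, np.int64(51)), (321, np.int64(47)), (324, np.int64(43)), (327, np.int64(38)), (330, np.int64(34)), (333, np.int64(32)), (336, np.int64(30)), (339, np.int64(26)), (342, np.int64(25)), (345, np.int64(24)), (348, np.int64(26)), (351, np.int64(25)), (354, np.int64(28)), (357, np.int64(30)), (360, np.int64(31)), (363, np.int64(28)), (366, np.int64(29)), (369, np.int64(28)), (372, np.int64(27)), (375, np.int64(24)), (378, np.int64(24)), (381, np.int64(23)), (384, np.int64(21)), (387, np.int64(21)), (390, np.int64(22)), (393, np.int64(19)), (396, np.int64(60)), (399, np.int64(154))]
```

View pics/w7z.png

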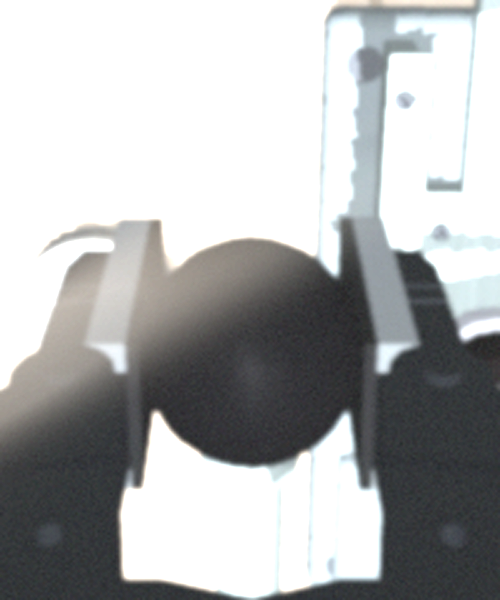

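View pics/w6zz.png

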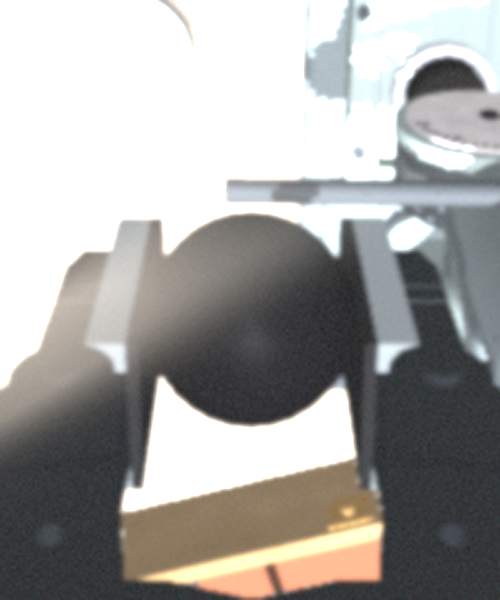

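```bash
cat >> h.py <<'E'
def ballpose(im,m):
    "ball centre by silhouette: top/bottom tangent rays in the column through its centre"
    g=im.max(2).astype(float); K=m["intrinsics"]
    col=np.median(g[:,318:326],axis=1)
    i=next(r for r in range(340,200,-1) if col[r]>75); j=next(r for r in range(340,460) if col[r]>75 )
    f=lambda a,b:a+(75-col[a])/(col[b]-col[a])*(b-a)
    t,b=f(i+1,i),f(j-1,j)
    d=[np.linalg.solve(K,[321,v,1]) for v in(t,b)]; d=[x/np.linalg.norm(x) for x in d]
    half=np.arccos(d[0]@d[1])/2; c=d[0]+d[1]; c/=np.linalg.norm(c)
    X=m["R"].T@(c*.015/np.sin(half)-m["t"]); 
    return t,b,X
def leverof(X):
    c,s=np.cos(np.radians(-10.2)),np.sin(np.radians(-10.2)); d=np.array([.63505,.018])
    q=np.array([[c,s],[-s,c]])@(X[:2]-d); x=.022-q[0]; z=X[2]-.165
    return q,np.radians(55)-np.arctan2(z,x),np.hypot(x,z)
E
python3 - <<'E'
from h import *
from station import eyes,manip
m=eyes.camera_model("wrist")
s=manip.sense();R7=Ro.from_quat(s["ee_rot"]).as_matrix();p7=s["tool_pos"]
for f,tp in(("w6",[.5708,-.0478,.2522]),("w7",p7)):
    im=cv2.imread(f"pics/{f}.png"); t,b,X=ballpose(im,m)
    X=X+np.array(tp)-p7
    print(f,t,b,X,"tool frame",R7.T@(X-tp),leverof(X))
E
```

```text
w6 295.2835820895522 379.67857142857144 [ 0.57212005 -0.04631065  0.26731537] tool frame [ 0.00169166 -0.0151131  -0.00108043] (array([-0.05054694, -0.07443819]), np.float64(0.005910276200675635), np.float64(0.12542524823672915))
w7 305.3469387755102 396.26506024096386 [ 0.51761529 -0.0360898   0.1749928 ] tool frame [ 0.00166623 -0.02461082 -0.0002003 ] (array([-0.10600025, -0.07403084]), np.float64(0.8820205273626348), np.float64(0.12838971805632257))
```

```bash
python3 -m handwheel '[[[0,0,0],[0,0,0]],[[0,0,0],[0,0,0]],[[0,0,0],[0,0,0]],[[0,0,0],[0,0,0]]]' 0 100
cat > chk.py <<'E'
from h import *
from station import eyes,manip
import sys
m=eyes.camera_model("wrist");im=eyes.camera("wrist")
s=manip.sense();R=Ro.from_quat(s["ee_rot"]).as_matrix()
t,b,X=ballpose(im,m);lev()
print("rows",round(t,1),round(b,1),"ball",X.round(4),"tool",(R.T@(X-s["tool_pos"])).round(4),"lever",leverof(X)[1].round(3),leverof(X)[2].round(4),"biascorr",leverof(X+[0,0,.0042])[1].round(3))
if len(sys.argv)>1: cv2.imwrite(f"pics/{sys.argv[1]}.png",im[:,:,::-1])
E
python3 chk.py
python3 -m handwheel '[[[0,0.002,0],[0,0,0]],[[0,0.002,0],[0,0,0]],[[0,0,0],[0,0,0]]]'
python3 chk.py
```

```text
time_s: 16.25
tool_pos: [0.5172, -0.0377, 0.1508]
ee_rot: [0.544, 0.454, -0.453, -0.542]
force: [-3.4, -2.3, 12.1]
grip_width: 0.315
t 16.3 lever 0.921 r 0.1292 ydrift 0.0004 F [-4.2 -1.4 12.8] T [-0.65  0.31 -0.14] w 0.313
rows 304.9 395.7 ball [ 0.5176 -0.0361  0.1752] tool [ 0.0016 -0.0244 -0.0001] lever 0.881 0.1285 biascorr 0.848
time_s: 16.6
tool_pos: [0.5171, -0.0377, 0.1487]
ee_rot: [0.544, 0.454, -0.453, -0.542]
force: [-5.1, -2.2, 11.3]
grip_width: 0.307
t 16.65 lever 0.936 r 0.1293 ydrift 0.0004 F [-4.1 -1.8 12.1] T [-0.65  0.31 -0.1 ] w 0.31
rows 304.8 396.7 ball [ 0.5166 -0.0359  0.1744] tool [ 0.0017 -0.0257  0.0007] lever 0.887 0.1293 biascorr 0.855
```

```bash
cat > sidelev.py <<'E'
from h import *
from station import eyes
import sys
ms=eyes.camera_model("side");im=eyes.camera("side")[:,:,::-1]
cv2.imwrite(f"pics/{sys.argv[1]}.png",cv2.resize(im[190:310,260:420],(800,600),interpolation=cv2.INTER_CUBIC))
c,s=np.cos(np.radians(-10.2)),np.sin(np.radians(-10.2))
W=lambda x,y,z:np.r_[np.array([.63505,.018])+np.array([[c,-s],[s,c]])@[x,y],z]
g=im.sum(2).astype(float)
def rodrow(col,r0):
    rr=np.arange(r0-5,r0+6);v=g[rr,col];bg=np.median(np.r_[g[r0-9:r0-4,col],g[r0+5:r0+10,col]])
    return [int(x) for x in g[r0-6:r0+7,col]]
for q in(.8,.85,.9,.95):
    e=np.radians(55)-q
    P=[proj(ms,W(.022-r*np.cos(e),-.075,.165+r*np.sin(e))) for r in(0.02,.05,.07,.09,.11,.13)]
    print(q,[tuple(p.round(1)) for p in P])
for col in(323,326,330,334,338,342): print(col,rodrow(col,251))
E
python3 sidelev.py s8
```

```text
0.8 [(np.float64(352.4), np.float64(251.6)), (np.float64(342.2), np.float64(250.6)), (np.float64(335.4), np.float64(249.9)), (np.float64(328.5), np.float64(249.3)), (np.float64(321.6), np.float64(248.6)), (np.float64(314.7), np.float64(247.9))]
0.85 [(np.float64(352.3), np.float64(251.8)), (np.float64(342.1), np.float64(251.3)), (np.float64(335.2), np.float64(250.9)), (np.float64(328.3), np.float64(250.5)), (np.float64(321.4), np.float64(250.1)), (np.float64(314.4), np.float64(249.7))]
0.9 [(np.float64(352.3), np.float64(252.1)), (np.float64(342.0), np.float64(252.0)), (np.float64(335.1), np.float64(251.9)), (np.float64(328.1), np.float64(251.8)), (np.float64(321.2), np.float64(251.7)), (np.float64(314.2), np.float64(251.5))]
0.95 [(np.float64(352.3), np.float64(252.4)), (np.float64(341.9), np.float64(252.7)), (np.float64(335.0), np.float64(252.8)), (np.float64(328.1), np.float64(253.0)), (np.float64(321.1), np.float64(253.2)), (np.float64(314.2), np.float64(253.4))]
323 [473, 476, 480, 475, 467, 531, 516, 319, 380, 487, 488, 490, 492]
326 [479, 480, 477, 468, 457, 538, 543, 313, 355, 476, 478, 478, 487]
330 [486, 485, 475, 479, 446, 493, 513, 338, 358, 476, 475, 474, 488]
334 [485, 483, 483, 479, 465, 469, 469, 357, 315, 424, 470, 472, 475]
338 [475, 484, 483, 485, 485, 479, 470, 391, 285, 384, 469, 483, 477]
342 [476, 480, 472, 472, 477, 484, 531, 464, 281, 281, 242, 180, 183]
```

View pics/s8.png

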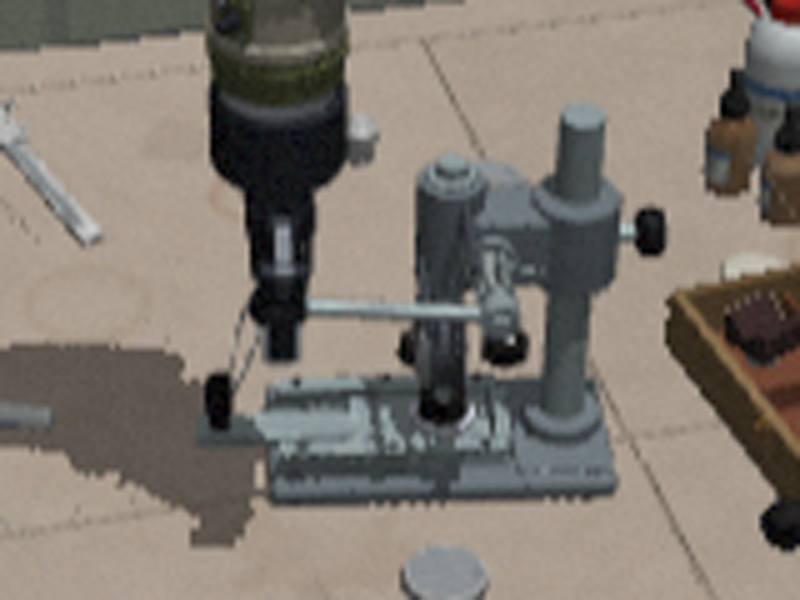

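```bash
python3 -m handwheel '[[[0,0.002,0],[0,0,0]],[[0,0.002,0],[0,0,0]],[[0,0.002,0],[0,0,0]],[[0,0,0],[0,0,0]]]' 0 120
python3 chk.py; python3 sidelev.py s9 | tail -6
```

```text
time_s: 17.1
tool_pos: [0.5169, -0.0376, 0.1459]
ee_rot: [0.544, 0.454, -0.453, -0.542]
force: [-6.2, -1.4, 14.0]
grip_width: 0.307
t 17.15 lever 0.958 r 0.1295 ydrift 0.0004 F [-6.4 -1.3 14.8] T [-0.6   0.48 -0.17] w 0.309
rows 304.8 396.4 ball [ 0.5166 -0.0359  0.1714] tool [ 0.0017 -0.0254  0.0006] lever 0.911 0.1292 biascorr 0.878
323 [485, 482, 478, 476, 469, 477, 509, 435, 302, 401, 488, 486, 483]
326 [476, 478, 462, 472, 474, 470, 496, 453, 304, 392, 485, 480, 470]
330 [481, 482, 474, 482, 477, 494, 532, 474, 309, 402, 474, 473, 476]
334 [473, 484, 482, 473, 478, 468, 515, 489, 300, 364, 466, 470, 471]
338 [482, 484, 486, 481, 483, 461, 528, 513, 312, 365, 469, 471, 470]
342 [477, 480, 476, 473, 474, 455, 541, 539, 321, 280, 252, 181, 172]
```

```bash
python3 -m handwheel '[[[0,0.002,0],[0,0,0]],[[0,0,0],[0,0,0]],[[0,0,0],[0,0,0]]]'
python3 chk.py; python3 -m handwheel '[[[0,0.002,0],[0,0,0]],[[0,0,0],[0,0,0]],[[0,0,0],[0,0,0]]]'
python3 chk.py w10;  python3 sidelev.py s10 | tail -6
```

```text
time_s: 17.5
tool_pos: [0.5169, -0.0376, 0.1454]
ee_rot: [0.544, 0.454, -0.453, -0.542]
force: [-6.6, -0.8, 15.9]
grip_width: 0.305
t 17.55 lever 0.962 r 0.1295 ydrift 0.0004 F [-7.4 -1.2 17. ] T [-0.59  0.65 -0.12] w 0.314
rows 304.8 396.3 ball [ 0.5166 -0.0359  0.1708] tool [ 0.0016 -0.0254  0.0005] lever 0.915 0.1292 biascorr 0.882
time_s: 17.85
tool_pos: [0.5184, -0.0381, 0.1444]
ee_rot: [0.545, 0.454, -0.451, -0.541]
force: [-1.3, -0.4, 13.0]
grip_width: 0.306
t 17.9 lever 0.97 r 0.1279 ydrift 0.0002 F [-0.7 -0.3 12.8] T [-0.94  0.16 -1.5 ] w 0.305
rows 302.1 395.0 ball [ 0.5162 -0.036   0.1714] tool [ 0.0016 -0.027   0.0024] lever 0.91 0.1295 biascorr 0.878
323 [480, 479, 482, 475, 471, 472, 504, 462, 321, 400, 487, 481, 488]
326 [480, 477, 474, 482, 475, 455, 504, 473, 324, 395, 477, 480, 477]
330 [481, 481, 483, 486, 479, 468, 505, 493, 296, 374, 472, 476, 481]
334 [479, 486, 488, 477, 483, 465, 517, 515, 313, 367, 470, 478, 474]
338 [479, 483, 483, 483, 481, 461, 533, 526, 331, 370, 474, 476, 475]
342 [470, 481, 476, 477, 476, 466, 538, 539, 307, 256, 252, 176, 176]
```

View pics/s10.png

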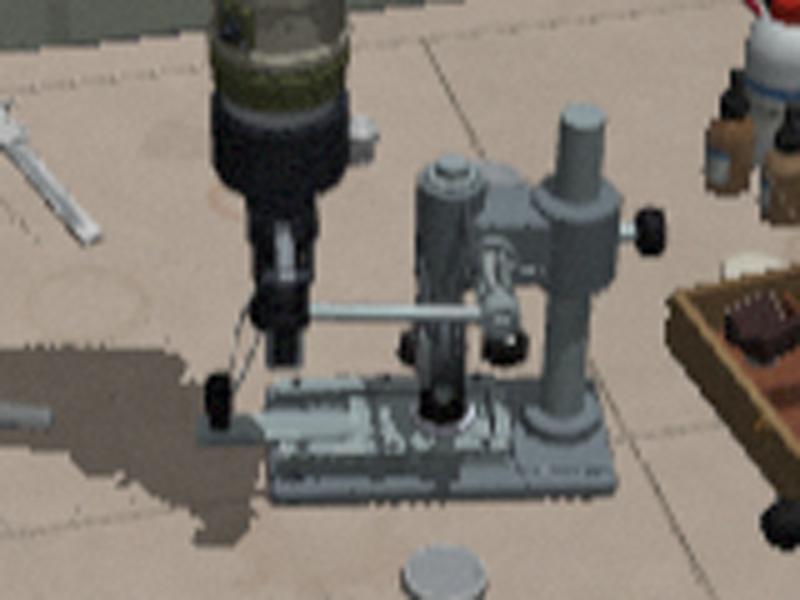

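```bash
python3 -m handwheel '[[[0,0,0],[0,0,0]],[[0,0,0],[0,0,0]],[[0,0,0],[0,0,0]]]'
python3 chk.py w11;  python3 sidelev.py s11 | tail -6;python3 - <<'E'
from station import manip
s=manip.sense();print(s["qpos"].round(3),s["qvel"].round(3))
E
```

```text
time_s: 18.25
tool_pos: [0.5184, -0.0381, 0.1444]
ee_rot: [0.545, 0.454, -0.451, -0.541]
force: [-1.1, -0.1, 13.8]
grip_width: 0.31
t 18.3 lever 0.97 r 0.1279 ydrift 0.0002 F [-0.9 -0.6 12.9] T [-0.97  0.08 -1.5 ] w 0.306
rows 302.0 395.0 ball [ 0.5162 -0.036   0.1715] tool [ 0.0016 -0.0271  0.0025] lever 0.91 0.1296 biascorr 0.878
323 [481, 477, 477, 472, 475, 471, 503, 454, 305, 409, 483, 483, 483]
326 [480, 474, 480, 469, 468, 466, 505, 471, 319, 399, 474, 478, 479]
330 [482, 478, 478, 477, 482, 461, 509, 484, 299, 376, 475, 481, 481]
334 [480, 481, 488, 485, 474, 456, 524, 512, 306, 363, 473, 470, 475]
338 [483, 486, 488, 480, 488, 473, 533, 524, 323, 370, 465, 475, 479]
342 [478, 474, 473, 481, 469, 461, 538, 541, 305, 255, 252, 172, 173]
[-2.280e-01  2.460e-01 -2.630e-01  1.056e+00 -1.000e-03 -4.600e-02] [-0.     0.001  0.    -0.     0.001 -0.001]
```

View pics/w11.png

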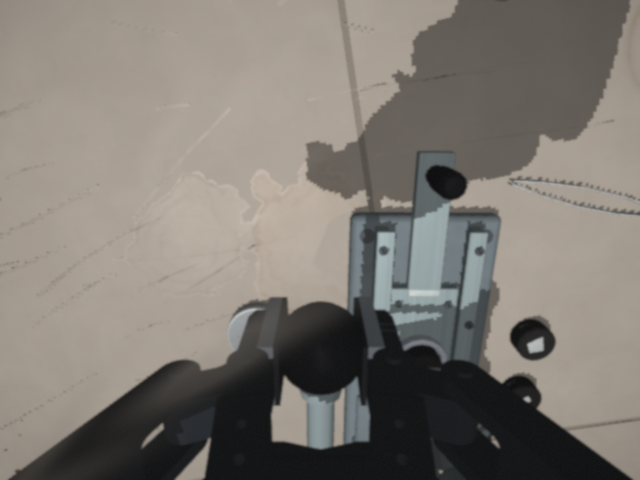

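```bash
python3 -m handwheel '[[[0,0.001,0],[0,0,0]],[[0,0.001,0],[0,0,0]],[[0,0,0],[0,0,0]],[[0,0,0],[0,0,0]]]'
python3 chk.py w12;  python3 sidelev.py s12 | tail -6
```

```text
time_s: 18.75
tool_pos: [0.5185, -0.0381, 0.1442]
ee_rot: [0.545, 0.454, -0.451, -0.541]
force: [-3.4, -0.6, 17.9]
grip_width: 0.305
t 18.8 lever 0.972 r 0.1278 ydrift 0.0002 F [-2.8  0.3 18.6] T [-0.89  0.45 -1.49] w 0.304
rows 302.1 395.1 ball [ 0.5162 -0.036   0.1713] tool [ 0.0016 -0.0272  0.0024] lever 0.911 0.1296 biascorr 0.879
323 [482, 481, 477, 479, 467, 483, 528, 466, 319, 413, 486, 482, 483]
326 [476, 482, 471, 475, 484, 462, 510, 479, 300, 367, 474, 475, 476]
330 [475, 480, 490, 479, 476, 460, 518, 499, 301, 372, 475, 481, 482]
334 [486, 485, 489, 492, 480, 471, 526, 513, 312, 361, 480, 476, 472]
338 [483, 493, 488, 487, 476, 466, 536, 535, 317, 372, 471, 475, 478]
342 [478, 467, 474, 477, 472, 453, 522, 531, 314, 255, 235, 183, 169]
```

```bash
python3 -m handwheel '[[[0,0,0],[0,0,0]],[[0,0,0],[0,0,0]],[[0,0,0],[0,0,0]],[[0,0,0],[0,0,0]],[[0,0,0],[0,0,0]],[[0,0,0],[0,0,0]],[[0,0,0],[0,0,0]],[[0,0,0],[0,0,0]],[[0,0,0],[0,0,0]],[[0,0,0],[0,0,0]],[[0,0,0],[0,0,0]],[[0,0,0],[0,0,0]]]'
python3 chk.py w13;  python3 sidelev.py s13 | tail -6
python3 - <<'E'
from station import eyes
import cv2
cv2.imwrite("pics/t13.png",eyes.camera("top")[:,:,::-1])
E
```

```text
time_s: 20.05
tool_pos: [0.5185, -0.0381, 0.1442]
ee_rot: [0.545, 0.454, -0.451, -0.541]
force: [-3.7, -0.7, 18.2]
grip_width: 0.308
t 20.1 lever 0.972 r 0.1278 ydrift 0.0003 F [-3.3  0.3 19.3] T [-0.92  0.49 -1.54] w 0.31
rows 302.1 395.1 ball [ 0.5162 -0.036   0.1713] tool [ 0.0016 -0.0271  0.0025] lever 0.911 0.1296 biascorr 0.879
323 [477, 480, 485, 481, 476, 485, 524, 461, 312, 406, 483, 482, 476]
326 [482, 482, 470, 482, 477, 462, 509, 484, 291, 376, 480, 474, 473]
330 [480, 476, 478, 480, 482, 464, 523, 505, 298, 364, 474, 477, 487]
334 [491, 473, 481, 476, 476, 459, 529, 524, 312, 368, 476, 469, 478]
338 [479, 493, 479, 479, 485, 465, 539, 538, 320, 367, 476, 474, 477]
342 [473, 479, 475, 474, 473, 453, 523, 526, 320, 255, 252, 177, 181]
```

View pics/t13.png

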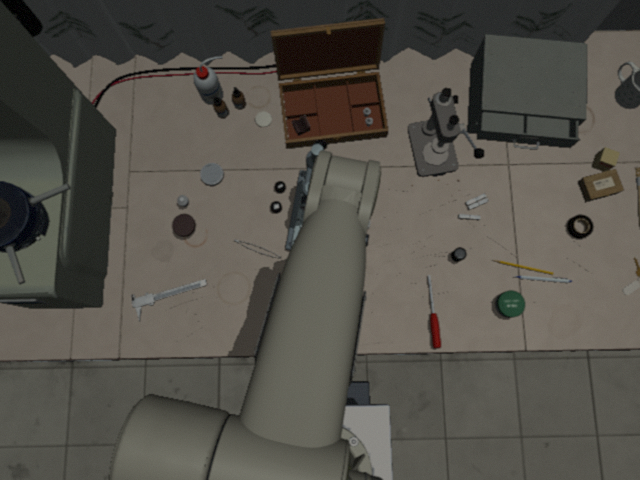

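View pics/s13.png

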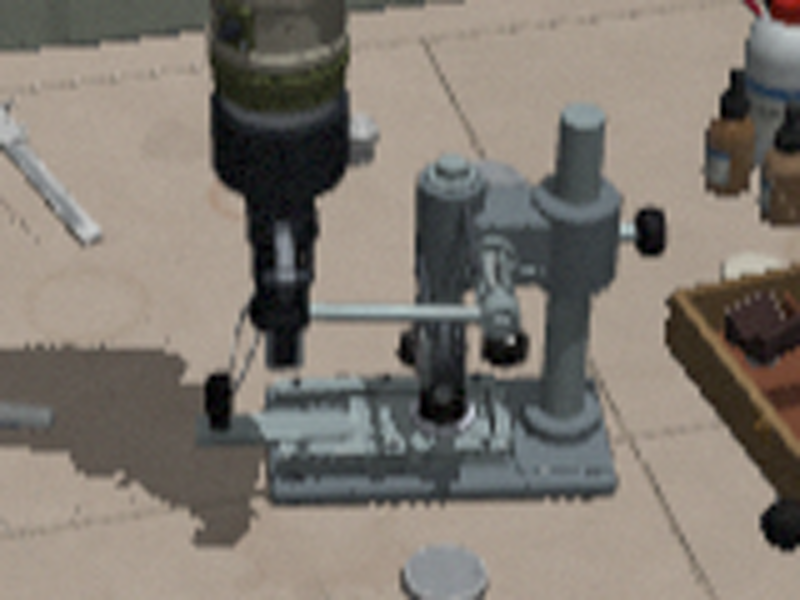

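The side view shows the slide in and the lever rod level, with its lower edge at rows 254.0–254.1. The specimen, at zoomed pixel (442,400), is under the lowered spindle. The top view shows the bystanders where they were. The pose held still for over a second, so I'm handing it in.

```bash
python3 -c "
from station import manip
print(manip.sign_off())"
```

```text
the job is handed in; nothing more can be done
None
```

I pushed the slide in by its knob to the end stop, then pulled the ball lever down slowly and handed in still gripping the ball. The dial face was hidden from every camera, so I never saw the reading itself.

- **Slide:** the knob travelled 50 mm before the force rose at the end stop. The side view showed the specimen under the spindle.
- **Lever:** at the end a further 1 mm of command moved the tool only 0.2 mm and raised the force by about 5 N, so it is firmly on the stop. It was pressed down with about 18 N and did not move over the last 1.2 s. The rod's slope in the side view fits about 0.9 rad.
- **Slip in the grip:** at 40 N the ball slid several mm up the pads, leaving the lever at about 0.85 rad, short of the stop. I raised the grip to 100 N, then 120 N, and carried on. The ball shifted another 2 mm or so once the lever reached the stop, then stayed put.
- **Disagreement:** the lever angle came out at 0.91 rad from the wrist camera's view of the ball, or 0.88 rad after correcting that camera's depth bias. I relied on the rod slope and the force rise instead.
- **Bystanders:** in the last top view they looked unmoved, but the arm hid the check block there; the side view showed that one in place. The job took about 20 s of the 38 s allowed.

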